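# Unclip the thermometer box lid

### The arm

A 6-joint arm with a two-finger parallel gripper is mounted at the origin on the work surface. World frame = base frame: x ahead of the robot, y to its left, z up, the work surface at z = 0. Lengths are in m, angles in rad, forces in N, time in s.
With the tool pointing down it reaches from about 0.225 to 0.875 m from the base axis. Payload 3.4 kg.
Tool frame: the origin (TCP) lies between the finger pads; the fingertips stand 8 mm ahead of it and the grasp point (between the pads) lies 11 mm behind it; z points along the fingers, y is the line along which they close (so a half turn about z gives the same grasp; the last joint's range is limited). The gripper opens to 85 mm and grips with 20 to 120 N. Pads are 22 mm wide; open, the fingers measure 114 mm over their backs; the gripper's body (76 mm by 85 mm) begins 54 mm behind the grasp point. The pads swing forward as they close: fully open they stand 13 mm farther back than shut.
Start: joints at [1.021, 0.276, 1.505, -0, 1.361, -0.121], TCP at [0.239, 0.523, 0.239] pointing down, gripper open.
Joint ranges: [-2.89, 2.89], [-0.75, 2.08], [0.22, 2.7], [-1.18, 4.32], [0.11, 2.71], [-2.7, 2.7]. Speed limits (rad/s): [2.57, 2.57, 3.14, 3.14, 3.14, 3.14].

### API

Orientations are given as a unit quaternion [w, x, y, z].
In Python, from rig import manip gives the robot as it stands.
- The arm moves only by the tool move_arm, never from a script. Its argument "deltas" is a list that holds one entry, the list of rows, each a list of 5 numbers: the shift along the tool's x, y, z normalised to -1 to 1, where 1 is 80 cm, then the turn about the tool's z normalised to -1 to 1, where 1 is 120 degrees, then the closure, from -1 (fully open) to 1 (shut). In form: [[[tx, ty, tz, twist, grip], ...]]. A call has 1 to 12 rows; each row is the pose to reach, as a shift and turn from the pose commanded when the call began, along the tool's axes at that moment; what a row does not reach only later rows make up. A row lasts 1/10 s, in which the tool goes at most 50 mm and 8.59 degrees, less where a joint would pass 70% of its speed; a pose out of reach is approached as far as the arm can. A call with a number of a shift or a turn outside -1 to 1 is refused whole. A call with a gripper value outside its range is refused whole. The fingers move at their own pace and stop on an object; "squeeze" is the grip in N (left out, the last holds). Time passes only in rows, so rows that repeat a pose let the fingers close. It gives the time, the measured TCP pose, the force, the opening and the grip force at its end, in the units of the state.
- manip.get_state(): the state, without advancing time (a new reading comes with each control period).
- manip.get_image(name): name is "scene" or "top" or "wrist"; returns the picture (480x640x3 uint8, red, green, blue); there is no depth.
- manip.camera_params(name): a dict with "fx", "fy", "cx", "cy" (pixels), "R" (3x3) and "t" (3): a world point X has camera coordinates R X + t; the wrist camera has in their place "tool_from_camera" (4x4, takes a point from camera to tool coordinates, whose origin is the TCP and whose axes are the flange's). Camera axes: x right, y down, z forward; pixel columns grow to the right and rows downward; lengths in m; the calibration is good to about 2 mm. The wrist camera is an equidistant fisheye: a pixel r from the principal point sees the ray r / f radians off the axis. A picture is of the moment at which its call begins: read the wrist's pose just before it. camera_params takes no time and is no camera call.
- manip.sign_off(): hands the job in; it is judged then, once.
The state is a dict: "clock": time; "qpos": joint angles; "qd": joint speeds; "effort": joint torques, N m; "position": TCP position; "ee_rot": TCP orientation; "contact_force": force on the tool from outside, world axes, zero at the start; "moment": the same for the moment, N m; "width": finger opening in m; "gripper_force": force on a finger pad.
Only numpy, scipy, OpenCV 4.12 (cv2) and the standard library are available. Lean on these libraries where they do the work, as an engineer would, in place of code of your own. Each camera call takes 0.05 s, during which the arm holds its last target. There are 200 camera calls.

### The job

Open the long white thermometer box on the spice rack: squeeze in the release button on the side of its clip-on lid and, keeping it squeezed, pull the lid straight up off the box. Then set the lid down, right way up, on the middle of the cork mat and let go of it.

Things in the scene. Friction and masses are not known exactly. Their poses are not given: they have to be found in the camera images.
- lid: White lid of the long box. Origin: centre of the skirt's underside; x across, y along, z up. Cap x -23 to 23, y -62 to 62, z 20 to 48 mm (flat top). The skirt below, 34 x 110 mm, sits 20 mm deep in the box: lift 20 mm straight up to clear. 85 g. A button is on the +x side, middle; overall width there 53.5 mm, 47.5 pressed. Pinching across it presses and grips at once. Stands upright on its skirt.
- release_button (a joint): Grey spring button on the lid's +x side: 0 = out, 0.006 m = fully in (towards lid -x). Face 30 mm long (lid y -15 to 15), lid z 24 to 44 mm, at lid x 30.5 mm when out. 3 N to start, 7 N fully in; springs back. While it is out a catch locks the lid to the box; the catch lets go from 5 mm in, and must be kept in for the first 15 mm of lift.
- thermometer_box: Open white box under the lid, 44 x 120 x 45 mm high, origin centre of underside, axes as the lid's; lid origin starts 25 mm above it. Held down in a cradle on the rack, underside 24 mm above the table; it shifts up to 12 mm along its x at 1 to 2 N, so it centres between closing fingers. The shorter, broader box has no button: not this one. Bottles 105 mm high at the rack's ends.
- mat: Cork mat fixed flat on the table, 170 x 190 mm and 5 mm thick, origin at the centre of its underside, z up.
Mind the look-alikes: they are no part of the job. What is shaped like the lid but green or red is not meant.

How it is judged:
On the way, in this order (a step that is already met when the one before it is completed fails the run):
1. the release button is held in while the lid is still on the box (value of joint release_button above 0.004 m and z of lid in the frame of thermometer_box below 0.03 m and horizontal distance between lid and thermometer_box below 0.006 m), for 0.1 s.
2. the lid is pulled up clear of the box (z of lid in the frame of thermometer_box above 0.05 m and contact force between lid and thermometer_box below 0.1 N), for 0.1 s.
At the end, for the whole second after the job is handed in: The lid is off the box and stands at rest, right way up (within 8 degrees), on its skirt on the cork mat, its centre within 40 mm of the mat's centre, and has been let go (horizontal distance between lid and mat below 0.04 m and z of lid in the frame of mat between 0.002 and 0.01 m and angle between lid's own z axis and vertical below 0.15 rad and linear speed of lid below 0.02 m/s); the robot touches nothing.
It also fails if it takes over 35 s, if anything falls off the work surface, if the arm or the gripper's body presses on something with over 40 N, if the wrist force passes 120 N, or if a joint passes its speed limit or range.

## Working session

There is one attempt and no reset: what is moved stays moved. The work goes in short steps, Python scripts to look and compute and a tool call to move; the robot and the scene stay as the last step left them, time stands still between calls to the robot, and variables do not carry over. Pictures are saved under pics/ and viewed, at most 10 in all, crops included, and the job is handed in when it is done.

Besides the shell and the picture viewer there is one more tool, called after "Call:" as name(argument=value, ...) on one line, values as JSON. move_arm: Moves the arm, as the interface text tells. Scaled input: -1 to 1 covers 80 cm each way for a shift and 120 degrees each way for a turn. Its arguments: {"type":"object","properties":{"deltas":{"type":"array","items":{"type":"array","items":{"type":"array","items":{"type":"number","minimum":-1,"maximum":1}}}},"squeeze":{"type":"number"}},"required":["deltas"]}

```bash
mkdir -p pics; python3 - <<'E'
from rig import manip
import cv2,json
for n in("scene","top"):
    cv2.imwrite(f"pics/{n}0.png",manip.get_image(n)[:,:,::-1])
    p=manip.camera_params(n);print(n,p)
print(manip.camera_params("wrist"));print(manip.get_state())
E
```

```text
scene {'fx': 569.4763757356319, 'fy': 569.4763757356319, 'cx': 320.3901523818064, 'cy': 241.30903582839292, 'R': array([[-0.0884253 ,  0.99602486,  0.01074415],
       [ 0.66412351,  0.06699189, -0.74461537],
       [-0.7423752 , -0.05870739, -0.6674073 ]]), 't': array([ 0.0099983 , -0.27162817,  1.49315112])}
top {'fx': 548.1349038206283, 'fy': 548.1349038206283, 'cx': 312.80018293310076, 'cy': 239.7701053366041, 'R': array([[-1.50623680e-02, -9.99884268e-01, -2.13911080e-03],
       [-9.96604997e-01,  1.51860831e-02, -8.09188711e-02],
       [ 8.09419909e-02,  9.13018696e-04, -9.96718396e-01]]), 't': array([0.03850343, 0.4609158 , 1.00721382])}
{'fx': 371.64829954431775, 'fy': 371.64829954431775, 'cx': 318.22403547666545, 'cy': 237.22329447301777, 'tool_from_camera': array([[-9.60475399e-05, -9.47071507e-01, -3.21022665e-01,
         8.21285447e-02],
       [ 9.99999915e-01, -2.19848180e-04,  3.49397184e-04,
        -1.05018534e-03],
       [-4.01480366e-04, -3.21022604e-01,  9.47071447e-01,
        -1.34114984e-01],
       [ 0.00000000e+00,  0.00000000e+00,  0.00000000e+00,
         1.00000000e+00]])}
{'clock': 0.1, 'qpos': array([ 1.02100408e+00,  2.76528200e-01,  1.50603117e+00,  2.72191332e-06,
        1.36071230e+00, -1.20981395e-01]), 'qd': array([ 0.00195442, -0.00120975, -0.00388567, -0.00162991, -0.00016858,
        0.00164991]), 'effort': array([ 3.81599375e-04, -4.17700267e+01, -2.46404493e+01, -7.56565601e-05,
        5.92142125e-03, -1.00438919e-05]), 'position': array([0.23882379, 0.52253538, 0.23851842]), 'ee_rot': array([-2.77566737e-04,  2.12766711e-01,  9.77102667e-01, -7.92292516e-04]), 'contact_force': array([-0.457386  ,  0.13142342, -0.91145605]), 'moment': array([-0.02885382,  0.0117612 , -0.03036445]), 'gripper_force': 0.0, 'width': 0.08524102446705506}
```

View pics/top0.png

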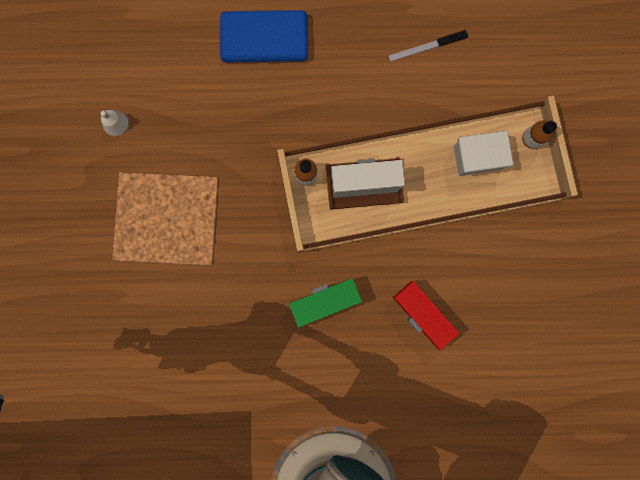

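View pics/scene0.png

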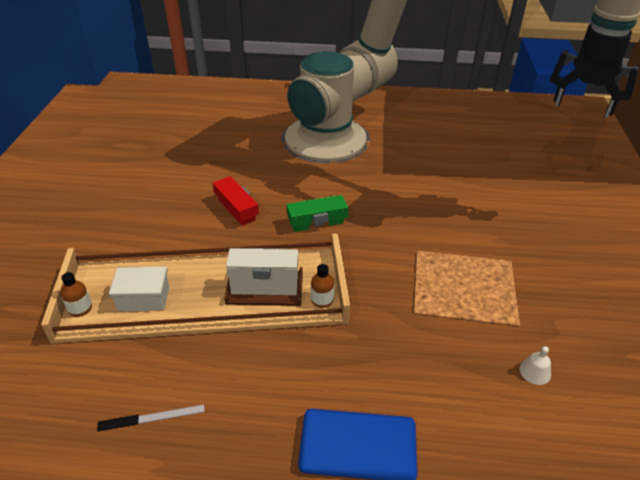

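The top view shows the white lid with its grey button at about (368,178), the button facing up-image at (366,161). The mat is at (166,219), and a bottle is next to the box at (305,170). In the scene view the button faces the camera at (262,272).

```bash
cat > h.py <<'E'
import numpy as np,cv2
from rig import manip
from scipy.spatial.transform import Rotation as Ro
def ray(p,uv,z):
    d=p["R"].T@np.array([(uv[0]-p["cx"])/p["fx"],(uv[1]-p["cy"])/p["fy"],1]);o=-p["R"].T@p["t"]
    return o+d*(z-o[2])/d[2]
def rect(m,p,z):
    c=max(cv2.findContours(m.astype(np.uint8),cv2.RETR_EXTERNAL,cv2.CHAIN_APPROX_NONE)[0],key=cv2.contourArea)[:,0]
    w=np.array([ray(p,u,z)[:2] for u in c],np.float32)
    return c.min(0),c.max(0),cv2.minAreaRect(w)
def delta(s,goal,yaw):
    """shift in tool axes (80 cm units) and twist (120 deg units) so that tool y lies along yaw (mod pi)"""
    q=s["ee_rot"];R=Ro.from_quat([q[1],q[2],q[3],q[0]]).as_matrix()
    d=R.T@(np.array(goal)-s["position"])
    v=R.T@[np.cos(yaw),np.sin(yaw),0]
    t=np.arctan2(-v[0],v[1]);t=(t+np.pi/2)%np.pi-np.pi/2
    return d/.8,np.degrees(t)/120
E
python3 - <<'E'
from h import *
im=cv2.imread("pics/top0.png");p=manip.camera_params("top")
hsv=cv2.cvtColor(im,cv2.COLOR_BGR2HSV)
m=((hsv[...,1]<40)&(hsv[...,2]>150)); k=np.zeros_like(m);k[140:215,322:415]=1
lo=rect(m&k,p,.097);print(lo)
print([im[r,368].tolist() for r in range(155,200,3)])
m=(hsv[...,2]>110)&(hsv[...,1]>60);k[:]=0;k[160:275,100:230]=1
m=cv2.morphologyEx((m&k).astype(np.uint8),cv2.MORPH_OPEN,np.ones((5,5)))
m2=rect(m,p,.005);print(m2)
E
```

```text
(array([332, 160], dtype=int32), array([403, 191], dtype=int32), ((0.5663001537322998, -0.06537406146526337), (0.04540417715907097, 0.12294115871191025), 4.378322601318359))
[[93, 142, 190], [73, 113, 156], [99, 100, 100], [163, 179, 190], [165, 180, 191], [162, 177, 188], [165, 179, 190], [161, 175, 187], [163, 177, 188], [163, 179, 187], [162, 177, 188], [146, 161, 169], [67, 73, 79], [52, 62, 69], [27, 41, 73]]
(array([100, 160], dtype=int32), array([229, 274], dtype=int32), ((0.5113213062286377, 0.3140071928501129), (0.24991890788078308, 0.21860294044017792), 89.13467407226562))
```

```bash
python3 - <<'E'
from h import *
p=manip.camera_params("top")
c=[ray(p,u,.005)[:2] for u in((119,173),(218,177),(213,265),(113,261))];print(np.mean(c,0),np.linalg.norm(np.diff(c,axis=0),axis=1))
s=manip.get_state();yaw=np.radians(4.4)
print(delta(s,[.57,-.065,.17],yaw),s['qpos'])
E
```

```text
[0.50704503 0.31086234] [0.19014606 0.16862139 0.18956977]
(array([-0.68187156, -0.49565729,  0.08633415]), np.float64(0.50859127945192)) [ 1.02100408e+00  2.76528200e-01  1.50603117e+00  2.72191332e-06
  1.36071230e+00 -1.20981395e-01]
```

Call:
move_arm(deltas=[[[-0.682,-0.496,0.04,0.509,-1],[-0.682,-0.496,0.04,0.509,-1],[-0.682,-0.496,0.04,0.509,-1],[-0.682,-0.496,0.04,0.509,-1],[-0.682,-0.496,0.04,0.509,-1],[-0.682,-0.496,0.04,0.509,-1],[-0.682,-0.496,0.04,0.509,-1],[-0.682,-0.496,0.04,0.509,-1],[-0.682,-0.496,0.04,0.509,-1],[-0.682,-0.496,0.04,0.509,-1],[-0.682,-0.496,0.04,0.509,-1],[-0.682,-0.496,0.04,0.509,-1]]], squeeze=40)

```text
clock: 1.3
position: [0.5337, -0.0011, 0.2105]
ee_rot: [-0.0, 0.68, 0.733, 0.0]
contact_force: [0.1, -0.3, -0.2]
width: 0.0854
gripper_force: 0.0
```

```bash
python3 - <<'E'
from h import *
s=manip.get_state();print(s['clock'],s['position'],delta(s,[.57,-.065,.17],np.radians(4.4)),s['qpos'])
E
```

```text
1.3 [ 0.53374497 -0.00110178  0.2104941 ] (array([-0.08308706,  0.03918593,  0.05056283]), np.float64(-0.000631370301002331)) [-1.32726926e-01  2.32537842e-01  1.63932917e+00  4.18275070e-04
  1.27018618e+00 -2.08323108e-01]
```

Call:
move_arm(deltas=[[[-0.083,0.039,0.051,0,-1],[-0.083,0.039,0.051,0,-1],[-0.083,0.039,0.051,0,-1],[-0.083,0.039,0.051,0,-1]]])

```text
clock: 1.7
position: [0.5688, -0.0632, 0.169]
ee_rot: [-0.001, 0.68, 0.733, -0.0]
contact_force: [0.4, -0.9, 0.5]
width: 0.0855
gripper_force: 0.0
```

```bash
python3 - <<'E'
from h import *
s=manip.get_state();print(s['position'])
cv2.imwrite("pics/w1.png",manip.get_image("wrist")[:,:,::-1])
cv2.imwrite("pics/s1.png",manip.get_image("scene")[:,:,::-1])
# predicted lid cap corners in wrist view
p=manip.camera_params("wrist");T=p["tool_from_camera"];q=s["ee_rot"];R=Ro.from_quat([q[1],q[2],q[3],q[0]]).as_matrix()
yaw=np.radians(4.4);ex=np.array([np.cos(yaw),np.sin(yaw),0]);ey=np.array([-ex[1],ex[0],0])
for a,b in((23,62),(23,-62),(-23,-62),(-23,62),(30.5,0)):
    X=np.array([.5663,-.0654,.097 if a!=30.5 else .093])+(a*ex+b*ey)/1000
    c=T[:3,:3].T@(R.T@(X-s["position"])-T[:3,3]);th=np.arctan2(np.hypot(*c[:2]),c[2]);r=p["fx"]*th*c[:2]/np.hypot(*c[:2])
    print(a,b,(r+[p["cx"],p["cy"]]).round())
E
```

```text
[ 0.56884829 -0.06316103  0.16902987]
23 62 [355. 155.]
23 -62 [349. 344.]
-23 -62 [280. 344.]
-23 62 [272. 155.]
30.5 0 [364. 257.]
```

View pics/w1.png

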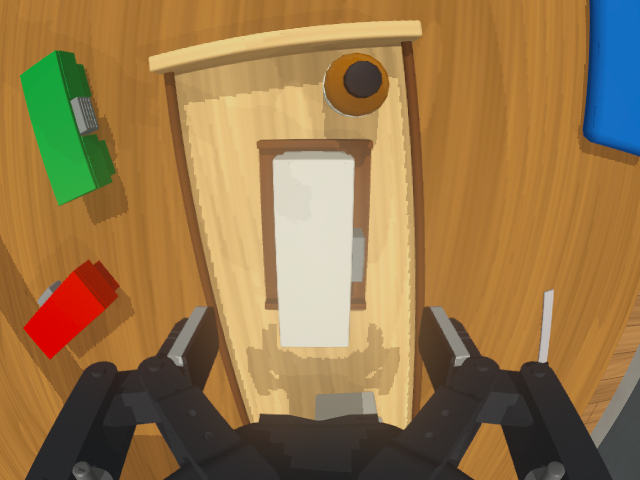

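The wrist view has the lid at (272–355, 152–347) and its button at (357,257), within a pixel or two of the prediction. Next I descend.

Call:
move_arm(deltas=[[[0,0,0.06,0,-1],[0,0,0.1,0,-1],[0,0,0.126,0,-1],[0,0,0.126,0,-1],[0,0,0.126,0,-1]]])

```text
clock: 2.3
position: [0.5699, -0.062, 0.0704]
ee_rot: [0.0, 0.679, 0.734, 0.0]
contact_force: [0.9, 1.0, 0.6]
width: 0.0849
gripper_force: 0.0
```

Call:
move_arm(deltas=[[[0,0,0,0,1],[0,0,0,0,1],[0,0,0,0,1],[0,0,0,0,1],[0,0,0,0,1],[0,0,0,0,1],[0,0,0,0,1],[0,0,0,0,1],[0,0,0,0,1],[0,0,0,0,1]]], squeeze=40)

```text
clock: 3.3
position: [0.5712, -0.063, 0.0717]
ee_rot: [0.002, 0.68, 0.733, 0.002]
contact_force: [-0.3, 2.6, 7.1]
width: 0.046
gripper_force: 42.0
```

Call:
move_arm(deltas=[[[0,0,-0.006,0,1],[0,0,-0.012,0,1],[0,0,-0.018,0,1],[0,0,-0.025,0,1],[0,0,-0.025,0,1],[0,0,-0.025,0,1]]])

```text
clock: 3.9
position: [0.5696, -0.063, 0.0894]
ee_rot: [0.0, 0.68, 0.733, 0.0]
contact_force: [0.1, 0.3, -0.7]
width: 0.046
gripper_force: 41.7
```

```bash
python3 - <<'E'
from h import *
cv2.imwrite("pics/s2.png",cv2.resize(manip.get_image("scene")[220:330,180:360,::-1],None,fx=4,fy=4))
E
```

```text
(no output)
```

View pics/s2.png

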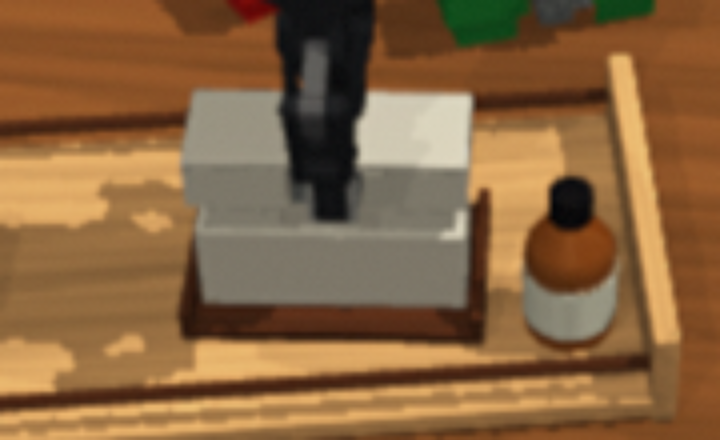

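The lid is lifting evenly: its cap edge shows clear of the box rim at about (330,215) in the crop. I carry on up.

Call:
move_arm(deltas=[[[0,0,-0.04,0,1],[0,0,-0.09,0,1],[0,0,-0.14,0,1],[0,0,-0.14,0,1],[0,0,-0.14,0,1],[0,0,-0.14,0,1]]])

```text
clock: 4.55
position: [0.5682, -0.0627, 0.1996]
ee_rot: [-0.002, 0.68, 0.733, -0.001]
contact_force: [0.1, 0.2, -0.8]
width: 0.0459
gripper_force: 43.0
```

```bash
python3 - <<'E'
from h import *
s=manip.get_state();print(s['position'],s['width'],delta(s,[.507,.313,.2],np.radians(4.4)))
E
```

```text
[ 0.56816828 -0.06270542  0.19963965] 0.04585090030118606 (array([ 4.74076989e-01, -4.06367900e-02,  2.33285632e-04]), np.float64(-0.00043510730783901926))
```

Call:
move_arm(deltas=[[[0.03,-0.003,0,0,1],[0.08,-0.007,0,0,1],[0.13,-0.011,0,0,1],[0.18,-0.015,0,0,1],[0.23,-0.02,0,0,1],[0.28,-0.024,0,0,1],[0.33,-0.028,0,0,1],[0.38,-0.033,0,0,1],[0.43,-0.037,0,0,1],[0.46,-0.039,0,0,1],[0.474,-0.041,0,0,1],[0.474,-0.041,0,0,1]]])

```text
clock: 5.75
position: [0.5069, 0.3132, 0.1996]
ee_rot: [-0.001, 0.679, 0.734, -0.002]
contact_force: [-0.2, -0.7, -1.2]
width: 0.0457
gripper_force: 43.0
```

```bash
python3 - <<'E'
from h import *
s=manip.get_state();print(s['position'],s['width'],delta(s,[.507,.313,.031],np.radians(4.4)))
cv2.imwrite("pics/s3.png",manip.get_image("scene")[:,:,::-1])
E
```

```text
[0.50692835 0.3132048  0.19958811] 0.04567418086689042 (array([-2.10583229e-06,  6.99229075e-04,  2.10734156e-01]), np.float64(0.0005932634399538806))
```

View pics/s3.png

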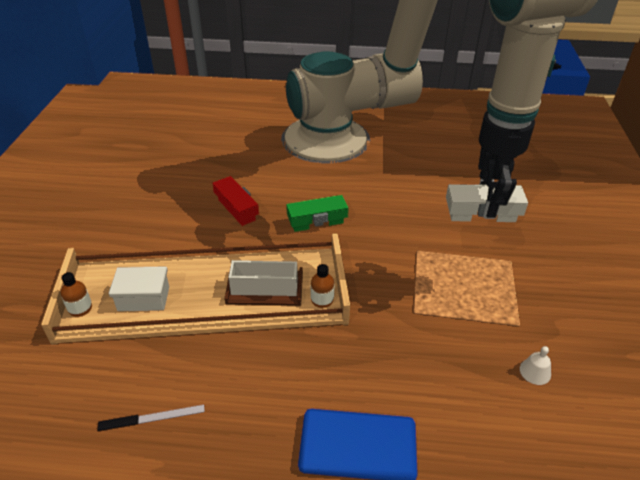

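The lid is held level at (487,203), above the mat, and the box at (263,280) is open. Now I lower it.

Call:
move_arm(deltas=[[[0,0,0.05,0,1],[0,0,0.1,0,1],[0,0,0.15,0,1],[0,0,0.19,0,1],[0,0,0.204,0,1],[0,0,0.208,0,1],[0,0,0.211,0,1],[0,0,0.211,0,1],[0,0,0.211,0,1]]])

```text
clock: 6.7
position: [0.5091, 0.313, 0.0341]
ee_rot: [0.001, 0.68, 0.733, 0.001]
contact_force: [-1.0, -0.4, -1.4]
width: 0.0456
gripper_force: 43.0
```

Call:
move_arm(deltas=[[[0,0,0.002,0,1],[0,0,0.004,0,1],[0,0,0.005,0,1],[0,0,0.005,0,1]]])

```text
clock: 7.1
position: [0.5079, 0.3127, 0.0284]
ee_rot: [-0.0, 0.68, 0.734, -0.0]
contact_force: [-0.3, -0.2, -1.4]
width: 0.0454
gripper_force: 43.0
```

Call:
move_arm(deltas=[[[0,0,0.001,0,1],[0,0,0.002,0,1],[0,0,0.0025,0,1],[0,0,0.0025,0,1]]])

```text
clock: 7.5
position: [0.508, 0.3127, 0.0279]
ee_rot: [0.0, 0.68, 0.733, 0.0]
contact_force: [-1.1, -1.0, 9.1]
width: 0.0461
gripper_force: 46.4
```

In contact (about 9 N). I release and back off upwards.

Call:
move_arm(deltas=[[[0,0,0,0,-1],[0,0,0,0,-1],[0,0,0,0,-1],[0,0,0,0,-1],[0,0,0,0,-1],[0,0,0,0,-1],[0,0,0,0,-1],[0,0,0,0,-1]]])

```text
clock: 8.3
position: [0.508, 0.3126, 0.0265]
ee_rot: [-0.0, 0.68, 0.733, 0.0]
contact_force: [0.7, 0.0, -0.4]
width: 0.0853
gripper_force: 0.0
```

Call:
move_arm(deltas=[[[0,0,-0.02,0,-1],[0,0,-0.06,0,-1],[0,0,-0.11,0,-1],[0,0,-0.16,0,-1],[0,0,-0.2,0,-1],[0,0,-0.2,0,-1],[0,0,-0.2,0,-1]]])

```text
clock: 9.0
position: [0.5081, 0.3127, 0.1872]
ee_rot: [0.0, 0.68, 0.733, 0.001]
contact_force: [0.4, 0.0, -0.3]
width: 0.0856
gripper_force: 0.0
```

```bash
python3 - <<'E'
from h import *
cv2.imwrite("pics/s4.png",manip.get_image("scene")[:,:,::-1])
E
```

```text
(no output)
```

View pics/s4.png

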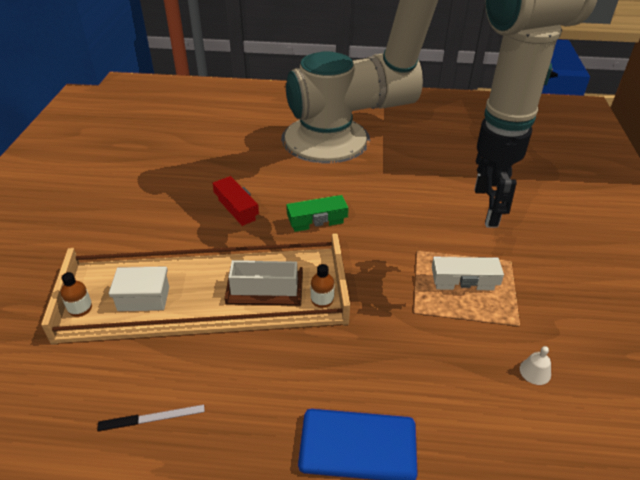

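The lid stands upright on the mat at (467,273), with the gripper clear above it.

```bash
python3 -c "
from rig import manip
print(manip.sign_off())"
```

```text
the job is handed in; nothing more can be done
None
```

The long white box is open, and its lid stands upright, let go, near the middle of the cork mat; I handed the job in at about 9 s, and no verdict came back.

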